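# Load and start the yogurt maker

### The job

Set the yogurt maker going: lift the lid off by its knob and set it down flat on the worktop clear of the machine, stand every blue-capped jar that is there upright on the floor of the well, and put the lid back on so that it sits level on the rim. Only then press the red start button to its halfway stop, keep it there for about a second, and then press it fully down and let go. Leave the salt shaker, lemon and matchbox where they are.

Things in the scene. Friction and masses are not known exactly. Their poses are not given: they have to be found in the camera images.
- maker: cream yogurt maker, fixed; origin centre of its round body's underside, z up. Body 192 mm across, rim 57 mm above worktop; open round well 86 mm radius, floor 12 mm above worktop; jars stand anywhere on it, caps rise 15 mm over the rim, the lid clears them. Console 104 mm wide, 30 mm high, carries the button; it reaches to 177 mm from the centre along the maker's -x axis
- button_top (a point): centre of the top of the red round start button, 32 mm across; 50 mm above the worktop when up, 146 mm from the maker's centre along the maker's -x; sinks with the button. Pressed straight down, two stages of 6 mm: the first light (0.8 to 2 N) to a distinct halfway stop, the second starts at about 6 N and ends at about 8 N. Springs back when let go
- start_button (a joint): first stage of the button, 0 (up) to 0.006 m (at the halfway stop); it stays at 0.006 through the second stage
- start_deep (a joint): second stage of the button, 0 (at or above the halfway stop) to 0.006 m (fully down)
- lid: round sage-green lid with black knob, 214 mm across, 0.25 kg, loose; origin centre of its skirt's underside, z up through the knob. The skirt (8 mm deep) goes outside the maker's rim with about 5 mm of play and a ledge in it rests on the rim: origin then 49 mm above the worktop (0 mm when set on the worktop). Cover 36 mm high, knob top at 74 mm
- lid_knob (a point): centre of the lid's knob, 61 mm above the lid's origin: black, 30 mm diameter, from 50 to 74 mm above the lid's origin on an 18 mm thick stem
- jar_1: yogurt jar: white pot with blue screw cap, closed, 48 mm diameter, 60 mm tall, about 0.14 kg, origin at centre of underside, z axis up through the cap; cap (48 mm wide) is the top 15 mm. Absent in some starts
- jar_2: yogurt jar: white pot with blue screw cap, closed, 48 mm diameter, 60 mm tall, about 0.14 kg, origin at centre of underside, z axis up through the cap; cap (48 mm wide) is the top 15 mm. Absent in some starts
- jar_3: yogurt jar: white pot with blue screw cap, closed, 48 mm diameter, 60 mm tall, about 0.14 kg, origin at centre of underside, z axis up through the cap; cap (48 mm wide) is the top 15 mm. Absent in some starts
- jar_4: yogurt jar: white pot with blue screw cap, closed, 48 mm diameter, 60 mm tall, about 0.14 kg, origin at centre of underside, z axis up through the cap; cap (48 mm wide) is the top 15 mm. Absent in some starts
- salt_shaker: salt shaker, 44 mm diameter, 90 mm tall, loose; origin under its centre; leave it alone
- lemon: lemon, 58x75x55 mm, loose; origin under its centre; leave it alone
- matchbox: yellow matchbox lying flat, 36x54x15 mm, loose; origin under its centre; leave it alone

How it is judged:
By the outcome, as a careful person would: the job done as asked, in the order asked, and still so for the second after the job is handed in, with the robot touching nothing.
Of jar_1, jar_2, jar_3, jar_4 only 3 to 4 are there at a start; the rules pass over those that are not, and their reading is None.
At some moment in a run one of jar_1, jar_2, jar_3, jar_4, lid may be knocked a few centimetres aside while the robot is not near it.
Once in a run the grip may slacken for a moment while it holds something.
It also fails if it takes over 200 s, if anything falls off the work surface, if the arm or the gripper's body presses on something with over 40 N, if the wrist force passes 120 N, or if a joint passes its speed limit or range.

### The arm

A 6-joint arm with a two-finger parallel gripper is mounted at the origin on a cart in front of the work surface, level with it; the furniture and walls round the work are solid. World frame = base frame: x ahead of the robot, y to its left, z up, the work surface at z = 0. Lengths are in mm, angles in degrees, forces in N, time in s.
With the tool pointing down it reaches from about 375 to 925 mm from the base axis. Payload 5.7 kg.
Tool frame: the origin (TCP) lies on the mounting face of the last link; the fingertips stand 173 mm ahead of it and the grasp point (between the pads) lies 155 mm ahead of it (arm.tcp_to_tips is the distance from the TCP to the fingertips, in mm); z points along the fingers, y is the line along which they close (so a half turn about z gives the same grasp; the last joint's range is limited). The gripper opens to 85 mm and grips with 20 to 120 N. Pads are 22 mm wide; open, the fingers measure 114 mm over their backs; the gripper's body (76 mm by 85 mm) begins 54 mm behind the grasp point. The pads swing forward as they close: fully open they stand 13 mm farther back than shut.
Start: joints at [65.942, 20.558, 86.54, -0, 72.909, -6.595], TCP at [180.062, 572.331, 404.667] pointing down, gripper open.
Joint ranges: [-170.27, 170.27], [-57.76, 135], [12.27, 136.19], [-55.21, 235.2], [11.17, 155.16], [-170.74, 170.74]. Speed limits (degrees/s): [136.94, 136.94, 180, 180, 180, 180].

### API

Orientations are given as a 3x3 rotation matrix whose columns are the frame's x, y, z axes.
In Python, from bench import arm gives the robot as it stands. The module is installed in compiled form; this text tells all that it offers.
- The arm moves only by the tool arm_command, never from a script. Its argument "motion" is a list that holds one entry, the list of rows, each a list of 7 numbers: the turn, a rotation vector about the tool's x, y, z in units of 90 degrees (1.0 is 90 degrees), then the shift along the tool's x, y, z in units of 500 mm (1.0 is 500 mm), then the opening, from 0 (shut) to 1 (fully open). In form: [[[ax, ay, az, x, y, z, hand], ...]]. A call has 1 to 10 rows; each row is the pose to reach, as a shift and turn from the pose commanded when the call began, along the tool's axes at that moment; what a row does not reach only later rows make up. A row lasts 1/8 s, in which the tool goes at most 62.5 mm and 10.7 degrees, less where a joint would pass 70% of its speed; a pose out of reach is approached as far as the arm can. A call with a number of a shift or a turn outside -1 to 1 is refused whole. A call with a gripper value outside its range is refused whole. The fingers move at their own pace and stop on an object; the grip force is fixed at half the most. Time passes only in rows, so rows that repeat a pose let the fingers close. It gives the time, the measured TCP pose, the force, the opening and the grip force at its end, in the units of the state.
- arm.observe(): the state, without advancing time (a new reading comes with each control period).
- arm.grab_frame(name): name is "scene" or "top"; returns the picture (480x640x3 uint8, red, green, blue); there is no depth.
- arm.calibration(name): a dict with "mtx" (3x3 intrinsics, pixels), "k1" (the pictures are not rectified: a ray, as slopes to the right and down, at radius r is drawn at 1 + k1 r^2 times it, then the intrinsics apply), "extrinsics" (4x4, takes a point from world to camera coordinates). Camera axes: x right, y up, looking along -z (the intrinsics and any distortion apply to the point x, -y, -z); pixel columns grow to the right and rows downward; lengths in mm; the calibration is good to about 2 mm. A picture is of the moment at which its call begins. calibration takes no time and is no camera call.
- arm.hand_in(): hands the job in; it is judged then, once.
The state is a dict: "t": time; "joint_positions": joint angles; "qvel": joint speeds; "tau": joint torques, N m; "tcp_pos": TCP position; "orientation": TCP orientation; "ft_force": force on the tool from outside, world axes, zero at the start; "moment": the same for the moment, N m; "width": finger opening in mm; "grasp_force": force on a finger pad.
Only numpy, scipy, OpenCV 4.12 (cv2) and the standard library are available. Lean on these libraries where they do the work, as an engineer would, in place of code of your own. Each camera call takes 0.05 s, during which the arm holds its last target. There are 200 camera calls.

## Working session

There is one attempt and no reset: what is moved stays moved. The work goes in short steps, Python scripts to look and compute and a tool call to move; the robot and the scene stay as the last step left them, time stands still between calls to the robot, and variables do not carry over. Pictures are saved under pics/ and viewed, at most 14 in all, crops included, and the job is handed in when it is done.

Besides the shell and the picture viewer there is one more tool, called after "Call:" by a JSON object that holds its "name" and its "arguments", one argument or row to a line. arm_command: Moves the arm, as the interface text tells. Shifts and turns lie within -1 to 1; 1 stands for 500 mm of shift or 90 degrees of turn. Its arguments: {"type":"object","properties":{"motion":{"type":"array"}},"required":["motion"]}

```bash
mkdir -p pics; cat > h.py <<'E'
import numpy as np, cv2
from bench import arm
def snap(cam,name):
    im=arm.grab_frame(cam); cv2.imwrite('pics/'+name,im[:,:,::-1]); return im
def px2w(cam,uv,z):
    c=arm.calibration(cam); K=np.array(c['mtx']);E=np.array(c['extrinsics'])
    d=((uv[0]-K[0,2])/K[0,0],(uv[1]-K[1,2])/K[1,1]); rd=np.hypot(*d); r=rd
    for _ in range(30): r=rd/(1+c['k1']*r*r)
    s=r/rd if rd else 1
    ray=E[:3,:3].T@np.array([d[0]*s,-d[1]*s,-1]); o=-E[:3,:3].T@E[:3,3]
    return o+ray*(z-o[2])/ray[2]
def w2px(cam,p):
    c=arm.calibration(cam); K=np.array(c['mtx']);E=np.array(c['extrinsics'])
    q=E[:3,:3]@np.array(p,float)+E[:3,3]; x,y=q[0]/-q[2],-q[1]/-q[2]
    f=1+c['k1']*(x*x+y*y); return K[0,0]*x*f+K[0,2],K[1,1]*y*f+K[1,2]
def st():
    s=arm.observe(); print({k:np.round(s[k],2).tolist() for k in ('t','joint_positions','tcp_pos','orientation','ft_force','width','grasp_force')}); return s
E
python3 - <<'E'
from h import *
st(); snap('top','t1.png'); snap('scene','s1.png')
for n in('top','scene'):
    E=np.array(arm.calibration(n)['extrinsics']); print(n,-E[:3,:3].T@E[:3,3], E[:3,:3].round(2).tolist(), arm.calibration(n)['mtx'],arm.calibration(n)['k1'])
E
```

```text
{'t': 0.0, 'joint_positions': [65.94, 20.6, 86.6, -0.0, 72.91, -6.59], 'tcp_pos': [179.94, 571.99, 403.85], 'orientation': [[-0.95, 0.3, -0.0], [0.3, 0.95, -0.0], [0.0, -0.0, -1.0]], 'ft_force': [0.57, -0.15, -0.18], 'width': 85.27, 'grasp_force': 0.0}
top [ 396.82014546    6.81510823 1697.2318661 ] [[0.01, -1.0, 0.02], [1.0, 0.01, 0.09], [-0.09, 0.02, 1.0]] [[612.68157622   0.         315.05508674]
 [  0.         612.68157622 240.94194791]
 [  0.           0.           1.        ]] 0.02466878503158835
scene [-159.13396778 -619.94878402  960.80678681] [[0.67, -0.75, 0.01], [0.51, 0.46, 0.73], [-0.55, -0.48, 0.69]] [[605.21446511   0.         321.6893617 ]
 [  0.         605.21446511 251.22087575]
 [  0.           0.           1.        ]] 0.06466465699855926
```

View pics/t1.png

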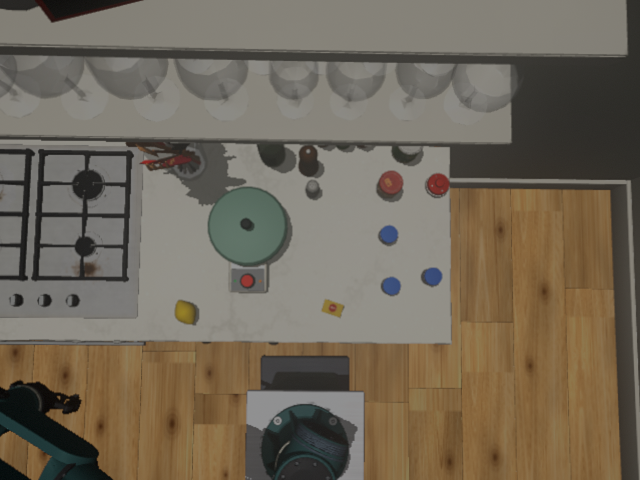

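View pics/s1.png

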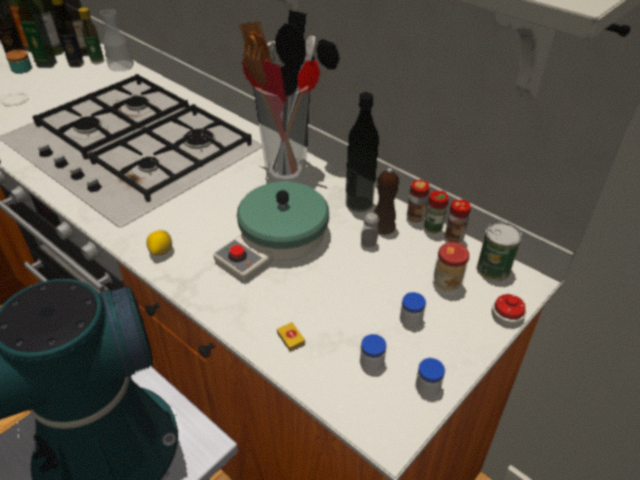

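The top view shows the lid knob at about (246,224) and the button at (247,281). The blue caps are at (388,235), (391,286) and (432,276), and three jars are present, all upright. The shaker is at (313,187), the matchbox at (333,308) and the lemon at (185,312). The area around (335,245) is free for the lid.

```bash
cat >> h.py <<'E'
def blobs(im,lo,hi,amin=60):
    m=cv2.inRange(cv2.cvtColor(im,cv2.COLOR_RGB2HSV),lo,hi)
    n,_,s,c=cv2.connectedComponentsWithStats(m)
    return [(c[i].round(1).tolist(),int(s[i,4]),s[i,:4].tolist()) for i in range(1,n) if s[i,4]>amin]
BLUE=((105,120,60),(125,255,255)); GREEN=((60,40,50),(90,160,255)); RED=((0,170,120),(6,255,255))
def jars(im,cam='top',z=60):
    for b in blobs(im,*BLUE): print('blue',b,px2w(cam,b[0],z).round(1))
E
python3 - <<'E'
from h import *
for cam in('top','scene'):
    im=cv2.imread('pics/%s1.png'%cam[0])[:,:,::-1].copy(); print(cam)
    jars(im,cam,60 if cam=='top' else 55)
    for b in blobs(im,*GREEN,amin=400): print('green',b,px2w(cam,b[0],75).round(1))
    for b in blobs(im,*RED,amin=40): print('red',b,px2w(cam,b[0],50).round(1))
    m=cv2.inRange(im,(0,0,0),(50,50,50))
    x0,y0,x1,y1=(238,215,256,233) if cam=='top' else(272,186,294,210)
    n,_,s,c=cv2.connectedComponentsWithStats(m[y0:y1,x0:x1]); 
    for i in range(1,n):
        p=c[i]+[x0,y0]; print('knob',p,s[i],px2w(cam,p,119 if cam=='top' else 112).round(1))
print('shaker',px2w('top',(313,187),90),'match',px2w('top',(333,308),15),'lemon',px2w('top',(185,312),40))
print('lid spot',px2w('top',(333,245),36), 'counter edges',px2w('top',(450,343),0),px2w('top',(140,240),0))
E
```

```text
top
blue ([388.7, 233.7], 196, [381, 226, 16, 16]) [ 574.5 -218.5   60. ]
blue ([432.7, 275.9], 198, [425, 268, 16, 16]) [ 462.5 -336.5   60. ]
blue ([391.3, 285.6], 200, [384, 278, 16, 16]) [ 435.2 -225.5   60. ]
green ([246.8, 225.4], 4519, [209, 187, 77, 78]) [589.6 162.   75. ]
green ([293.9, 415.2], 538, [267, 405, 62, 28]) [97.7 28.9 75. ]
green ([42.8, 450.1], 763, [0, 413, 78, 67]) [  7.7 664.4  75. ]
knob [246.33333333 223.79365079] [ 3  4 11 10 63] [588.6 159.  119. ]
knob [245. 223.] [7 8 1 1 1] [590.6 162.5 119. ]
scene
blue ([413.6, 301.6], 322, [403, 293, 22, 18]) [ 577.2 -219.2   55. ]
blue ([373.2, 344.9], 392, [362, 335, 23, 21]) [ 437.1 -226.6   55. ]
blue ([431.2, 369.4], 440, [419, 359, 25, 22]) [ 464.1 -338.1   55. ]
green ([282.8, 214.6], 4535, [238, 181, 90, 67]) [578.3 148.   75. ]
green ([48.4, 344.9], 405, [0, 319, 96, 38]) [ 31.9 201.8  75. ]
red ([419.9, 186.4], 75, [412, 181, 17, 10]) [905.2  -5.1  50. ]
red ([437.8, 195.8], 114, [430, 191, 18, 11]) [903.4 -59.   50. ]
red ([460.8, 205.2], 147, [451, 200, 19, 11]) [ 909.7 -120.    50. ]
red ([236.4, 250.1], 110, [230, 245, 14, 11]) [443.9 159.7  50. ]
red ([454.5, 254.2], 269, [440, 244, 27, 19]) [ 755. -202.   50.]
red ([510.0, 305.1], 408, [496, 295, 28, 21]) [ 703.2 -364.6   50. ]
knob [282.05555556 197.56349206] [  5   5  11  14 126] [589.1 159.1 112. ]
shaker [693.10473412 -12.65646659  90.        ] match [373.12036016 -72.42626214  15.        ] lemon [358.24036606 324.70400065  40.        ]
lid spot [543.94324834 -69.8113781   36.        ] counter edges [ 281.56314779 -395.3749184     0.        ] [553.58255913 462.47124964   0.        ]
```

Call:
{"name": "arm_command", "arguments": {
  "motion": [
    [[0, 0, -0.194, -0.965, -0.535, 0.12, 1], [0, 0, -0.194, -0.965, -0.535, 0.12, 1], [0, 0, -0.194, -0.965, -0.535, 0.12, 1], [0, 0, -0.194, -0.965, -0.535, 0.12, 1], [0, 0, -0.194, -0.965, -0.535, 0.12, 1], [0, 0, -0.194, -0.965, -0.535, 0.12, 1], [0, 0, -0.194, -0.965, -0.535, 0.12, 1], [0, 0, -0.194, -0.965, -0.535, 0.12, 1], [0, 0, -0.194, -0.965, -0.535, 0.12, 1], [0, 0, -0.194, -0.965, -0.535, 0.12, 1]]
  ]
}}

```text
t: 1.35
tcp_pos: [562.6, 169.3, 343.9]
orientation: [[-1.0, 0.005, 0.001], [0.005, 1.0, -0.001], [-0.001, -0.001, -1.0]]
ft_force: [0.0, 0.5, -0.1]
width: 85.1
grasp_force: 0.0
```

Call:
{"name": "arm_command", "arguments": {
  "motion": [
    [[0, 0, 0, -0.058, -0.026, 0.09, 1], [0, 0, 0, -0.058, -0.026, 0.09, 1], [0, 0, 0, -0.058, -0.026, 0.09, 1], [0, 0, 0, -0.058, -0.026, 0.09, 1]]
  ]
}}

```text
t: 1.85
tcp_pos: [588.6, 160.2, 300.9]
orientation: [[-1.0, -0.001, 0.001], [-0.001, 1.0, 0.0], [-0.001, 0.0, -1.0]]
ft_force: [0.3, 0.4, 0.2]
width: 85.4
grasp_force: 0.0
```

```bash
python3 - <<'E'
from h import *
s=st(); im=snap('top','t2.png'); jars(im); im=snap('scene','s2.png'); cv2.imwrite('pics/s2c.png',cv2.resize(im[90:290,180:400,::-1],None,fx=3,fy=3))
E
```

```text
{'t': 1.85, 'joint_positions': [8.74, 27.41, 91.66, 0.01, 60.86, -81.32], 'tcp_pos': [588.55, 160.18, 300.91], 'orientation': [[-1.0, -0.0, 0.0], [-0.0, 1.0, 0.0], [-0.0, 0.0, -1.0]], 'ft_force': [0.3, 0.36, 0.2], 'width': 85.42, 'grasp_force': 0.0}
blue ([388.7, 233.7], 194, [381, 226, 16, 16]) [ 574.5 -218.5   60. ]
blue ([432.7, 275.9], 192, [425, 269, 16, 15]) [ 462.5 -336.5   60. ]
blue ([391.3, 285.5], 197, [384, 278, 16, 16]) [ 435.4 -225.5   60. ]
```

View pics/s2c.png

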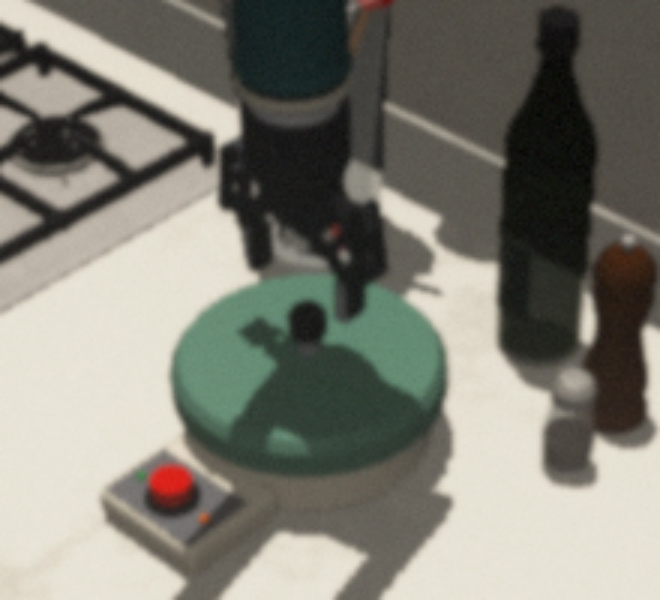

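The crop shows the fingers straddling the knob at crop (307,320), with the tips well above the cover. I'll go down and grip.

Call:
{"name": "arm_command", "arguments": {
  "motion": [
    [[0, 0, 0, 0, 0, 0.03, 1], [0, 0, 0, 0, 0, 0.05, 1], [0, 0, 0, 0, 0, 0.068, 1], [0, 0, 0, 0, 0, 0.068, 0.5], [0, 0, 0, 0, 0, 0.068, 0], [0, 0, 0, 0, 0, 0.068, 0], [0, 0, 0, 0, 0, 0.068, 0], [0, 0, 0, 0, 0, 0.068, 0], [0, 0, 0, 0, 0, 0.068, 0], [0, 0, 0, 0, 0, 0.068, 0]]
  ]
}}

```text
t: 3.2
tcp_pos: [589.4, 159.5, 266.4]
orientation: [[-1.0, 0.0, 0.001], [0.0, 1.0, 0.0], [-0.001, 0.0, -1.0]]
ft_force: [-0.1, 0.7, 5.2]
width: 28.4
grasp_force: 59.2
```

Call:
{"name": "arm_command", "arguments": {
  "motion": [
    [[0, 0, 0, 0, 0, -0.02, 0], [0, 0, 0, 0, 0, -0.04, 0], [0, 0, 0, 0, 0, -0.06, 0], [0, 0, 0, 0, 0, -0.08, 0], [0, 0, 0, 0, 0, -0.1, 0], [0, 0, 0, 0, 0, -0.12, 0], [0, 0, 0, 0, 0, -0.12, 0], [0, 0, 0, 0, 0, -0.12, 0]]
  ]
}}

```text
t: 4.2
tcp_pos: [588.9, 159.3, 325.5]
orientation: [[-1.0, 0.0, -0.0], [0.0, 1.0, -0.0], [0.0, -0.0, -1.0]]
ft_force: [0.7, -0.5, -2.6]
width: 28.7
grasp_force: 59.3
```

Call:
{"name": "arm_command", "arguments": {
  "motion": [
    [[0, 0, 0, 0.01, -0.03, 0, 0], [0, 0, 0, 0.02, -0.09, 0, 0], [0, 0, 0, 0.035, -0.15, 0, 0], [0, 0, 0, 0.05, -0.22, 0, 0], [0, 0, 0, 0.065, -0.29, 0, 0], [0, 0, 0, 0.08, -0.36, 0, 0], [0, 0, 0, 0.095, -0.41, 0, 0], [0, 0, 0, 0.102, -0.443, 0, 0], [0, 0, 0, 0.102, -0.443, 0, 0], [0, 0, 0, 0.102, -0.443, 0, 0]]
  ]
}}

```text
t: 5.45
tcp_pos: [538.1, -61.8, 325.7]
orientation: [[-1.0, 0.0, -0.0], [0.0, 1.0, 0.0], [0.0, 0.0, -1.0]]
ft_force: [0.2, 0.5, -2.5]
width: 28.2
grasp_force: 59.5
```

```bash
python3 - <<'E'
from h import *
st(); im=snap('top','t3.png'); jars(im); im=snap('scene','s3.png'); cv2.imwrite('pics/s3c.png',cv2.resize(im[120:420,150:550,::-1],None,fx=2,fy=2))
E
```

```text
{'t': 5.45, 'joint_positions': [-13.87, 20.78, 99.03, 0.02, 60.2, -103.87], 'tcp_pos': [538.08, -61.78, 325.65], 'orientation': [[-1.0, 0.0, -0.0], [0.0, 1.0, 0.0], [0.0, 0.0, -1.0]], 'ft_force': [0.22, 0.54, -2.46], 'width': 28.23, 'grasp_force': 59.51}
blue ([388.5, 233.7], 208, [381, 226, 16, 16]) [ 574.4 -217.9   60. ]
blue ([432.6, 275.9], 201, [425, 268, 16, 16]) [ 462.5 -336.2   60. ]
blue ([391.2, 285.4], 216, [383, 278, 17, 16]) [ 435.7 -225.3   60. ]
```

View pics/s3c.png

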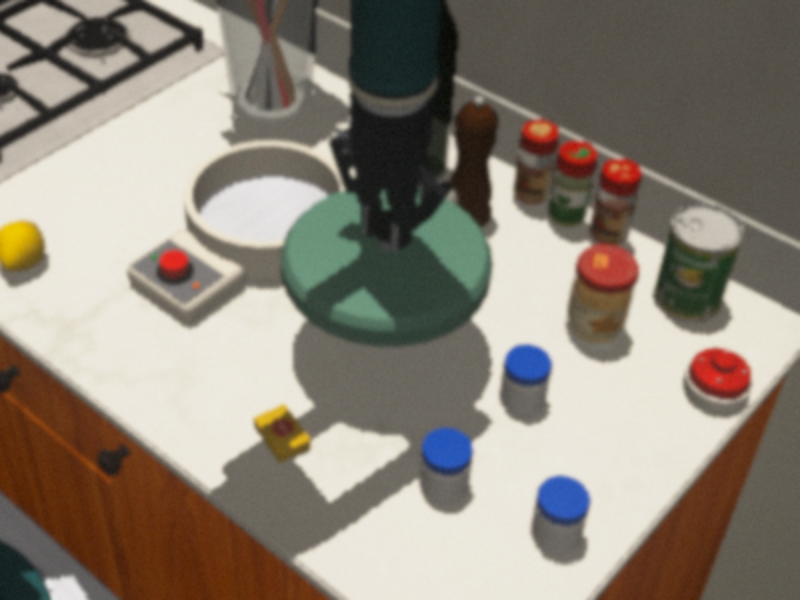

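The lid hangs level in the grip over free worktop at about crop (390,270), and the well is empty. I'll lower it.

Call:
{"name": "arm_command", "arguments": {
  "motion": [
    [[0, 0, 0, 0, 0, 0.04, 0], [0, 0, 0, 0, 0, 0.09, 0], [0, 0, 0, 0, 0, 0.14, 0], [0, 0, 0, 0, 0, 0.18, 0], [0, 0, 0, 0, 0, 0.2, 0], [0, 0, 0, 0, 0, 0.21, 0], [0, 0, 0, 0, 0, 0.214, 0], [0, 0, 0, 0, 0, 0.214, 0], [0, 0, 0, 0, 0, 0.214, 0]]
  ]
}}

```text
t: 6.68
tcp_pos: [538.3, -62.3, 219.3]
orientation: [[-1.0, 0.0, 0.001], [0.0, 1.0, -0.0], [-0.001, -0.0, -1.0]]
ft_force: [-0.1, 0.1, -3.0]
width: 28.6
grasp_force: 59.5
```

Call:
{"name": "arm_command", "arguments": {
  "motion": [
    [[0, 0, 0, 0, 0, 0.002, 0], [0, 0, 0, 0, 0, 0.004, 0], [0, 0, 0, 0, 0, 0.004, 0]]
  ]
}}

```text
t: 7.05
tcp_pos: [538.1, -62.2, 217.3]
orientation: [[-1.0, 0.0, 0.001], [0.0, 1.0, -0.0], [-0.001, -0.0, -1.0]]
ft_force: [-1.4, 0.3, 5.6]
width: 28.2
grasp_force: 60.5
```

Call:
{"name": "arm_command", "arguments": {
  "motion": [
    [[0, 0, 0, 0, 0, 0, 0.5], [0, 0, 0, 0, 0, 0, 1], [0, 0, 0, 0, 0, 0, 1], [0, 0, 0, 0, 0, 0, 1], [0, 0, 0, 0, 0, -0.03, 1], [0, 0, 0, 0, 0, -0.1, 1], [0, 0, 0, 0, 0, -0.166, 1], [0, 0, 0, 0, 0, -0.166, 1], [0, 0, 0, 0, 0, -0.166, 1]]
  ]
}}

```text
t: 8.18
tcp_pos: [537.8, -62.1, 300.0]
orientation: [[-1.0, 0.0, 0.0], [0.0, 1.0, -0.0], [-0.0, -0.0, -1.0]]
ft_force: [0.0, -0.4, -0.3]
width: 85.3
grasp_force: 0.0
```

Call:
{"name": "arm_command", "arguments": {
  "motion": [
    [[0, 0, 0, 0.07, -0.11, 0, 1], [0, 0, 0, 0.14, -0.22, 0, 1], [0, 0, 0, 0.205, -0.327, 0, 1], [0, 0, 0, 0.205, -0.327, 0, 1], [0, 0, 0, 0.205, -0.327, 0, 1], [0, 0, 0, 0.205, -0.327, 0, 1]]
  ]
}}

```text
t: 8.93
tcp_pos: [435.9, -224.5, 299.3]
orientation: [[-1.0, -0.001, -0.001], [-0.001, 1.0, 0.001], [0.001, 0.001, -1.0]]
ft_force: [1.1, 0.6, -0.3]
width: 85.3
grasp_force: 0.0
```

```bash
python3 - <<'E'
from h import *
st(); im=snap('top','t4.png'); jars(im); jars(snap('scene','s4.png'),'scene',55)
for b in blobs(im,*GREEN,amin=400): print('green',b,px2w('top',b[0],30).round(1))
E
```

```text
{'t': 8.93, 'joint_positions': [-35.33, 19.14, 106.78, 0.02, 54.14, -125.41], 'tcp_pos': [435.95, -224.52, 299.31], 'orientation': [[-1.0, -0.0, -0.0], [-0.0, 1.0, 0.0], [0.0, 0.0, -1.0]], 'ft_force': [1.1, 0.61, -0.28], 'width': 85.3, 'grasp_force': 0.0}
blue ([398.5, 245.6], 195, [391, 238, 17, 17]) [ 542.7 -244.9   60. ]
blue ([417.6, 319.8], 265, [406, 309, 21, 20]) [ 543.5 -252.7   55. ]
blue ([373.3, 345.2], 381, [363, 335, 22, 22]) [ 436.7 -227.2   55. ]
blue ([431.2, 369.6], 446, [419, 359, 25, 23]) [ 463.7 -338.4   55. ]
green ([333.8, 246.5], 3588, [293, 210, 75, 75]) [540.4 -72.3  30. ]
green ([403.9, 298.5], 3145, [345, 248, 105, 117]) [ 401.4 -264.    30. ]
green ([430.3, 334.6], 840, [404, 283, 55, 103]) [ 305.3 -335.2   30. ]
green ([277.9, 393.4], 5575, [229, 346, 97, 98]) [145.6  73.   30. ]
green ([352.4, 445.9], 5553, [294, 395, 117, 85]) [  11.7 -126.4   30. ]
green ([270.8, 463.9], 811, [249, 448, 51, 32]) [-35.9  88.3  30. ]
```

One jar was knocked to about (543,-248) and still appears upright. The jar under the gripper hasn't moved, so I'll grasp it.

Call:
{"name": "arm_command", "arguments": {
  "motion": [
    [[0, 0, 0, 0, 0, 0.08, 1], [0, 0, 0, 0, 0, 0.15, 1], [0, 0, 0, 0, 0, 0.19, 1], [0, 0, 0, 0, 0, 0.19, 1], [0, 0, 0, 0, 0, 0.19, 0.5], [0, 0, 0, 0, 0, 0.19, 0.4], [0, 0, 0, 0, 0, 0.19, 0.4], [0, 0, 0, 0, 0, 0.19, 0.4], [0, 0, 0, 0, 0, 0.19, 0.4], [0, 0, 0, 0, 0, 0.19, 0.4]]
  ]
}}

```text
t: 10.28
tcp_pos: [436.1, -225.9, 206.1]
orientation: [[-1.0, 0.0, 0.002], [0.0, 1.0, -0.001], [-0.002, -0.001, -1.0]]
ft_force: [0.5, 0.7, 5.6]
width: 46.1
grasp_force: 60.8
```

Call:
{"name": "arm_command", "arguments": {
  "motion": [
    [[0, 0, 0, 0, 0, -0.03, 0.4], [0, 0, 0, 0, 0, -0.09, 0.4], [0, 0, 0, 0, 0, -0.15, 0.4], [0, 0, 0, 0, 0, -0.2, 0.4], [0, 0, 0, 0, 0, -0.22, 0.4], [0, 0, 0, 0, 0, -0.22, 0.4], [0, 0, 0, -0.02, 0.04, -0.22, 0.4], [0, 0, 0, -0.06, 0.12, -0.22, 0.4], [0, 0, 0, -0.1, 0.2, -0.22, 0.4], [0, 0, 0, -0.14, 0.28, -0.22, 0.4]]
  ]
}}

```text
t: 11.52
tcp_pos: [505.5, -84.3, 313.5]
orientation: [[-1.0, 0.0, -0.002], [0.0, 1.0, 0.001], [0.002, 0.001, -1.0]]
ft_force: [1.0, -0.4, -1.3]
width: 46.7
grasp_force: 63.8
```

Call:
{"name": "arm_command", "arguments": {
  "motion": [
    [[0, 0, 0, -0.04, 0.08, 0, 0.4], [0, 0, 0, -0.08, 0.16, 0, 0.4], [0, 0, 0, -0.12, 0.24, 0, 0.4], [0, 0, 0, -0.16, 0.32, 0, 0.4], [0, 0, 0, -0.2, 0.4, 0, 0.4], [0, 0, 0, -0.24, 0.46, 0, 0.4], [0, 0, 0, -0.26, 0.495, 0, 0.4], [0, 0, 0, -0.265, 0.501, 0, 0.4], [0, 0, 0, -0.265, 0.501, 0, 0.4], [0, 0, 0, -0.265, 0.501, 0, 0.4]]
  ]
}}

```text
t: 12.78
tcp_pos: [637.5, 163.7, 314.6]
orientation: [[-1.0, 0.001, -0.001], [0.001, 1.0, -0.001], [0.001, -0.001, -1.0]]
ft_force: [0.3, -0.8, -0.8]
width: 46.4
grasp_force: 63.9
```

```bash
python3 - <<'E'
from h import *
im=snap('scene','s5.png').copy()
for r,z in((86,57),(86,12),(24,12)):
    c=(590,160) if r==86 else (638,165)
    for a in np.linspace(0,6.28,60): 
        u,v=w2px('scene',(c[0]+r*np.cos(a),c[1]+r*np.sin(a),z)); im[int(round(v)),int(round(u))]=(255,0,255)
cv2.imwrite('pics/s5c.png',cv2.resize(im[120:290,190:400,::-1],None,fx=3.5,fy=3.5))
E
```

```text
(no output)
```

View pics/s5c.png

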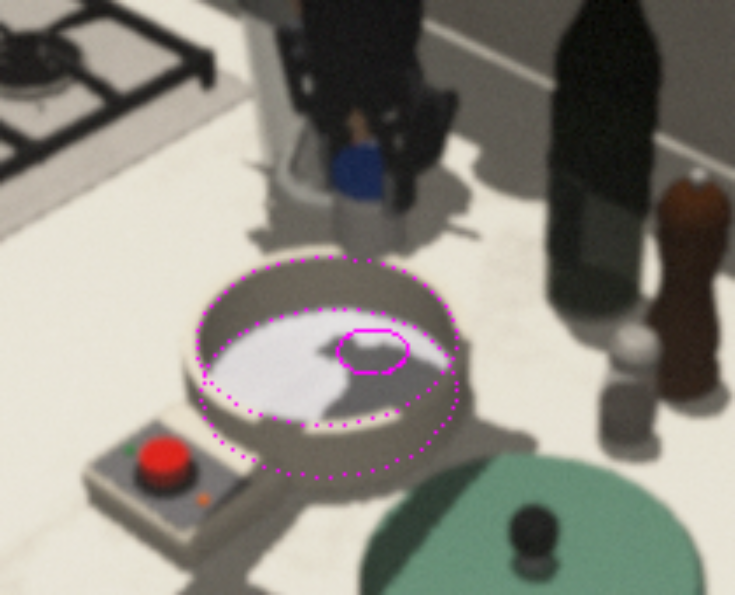

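The predicted rim and floor circles (centre 590,160) match the well, and the jar hangs straight above its spot.

Call:
{"name": "arm_command", "arguments": {
  "motion": [
    [[0, 0, 0, 0, 0, 0.04, 0.4], [0, 0, 0, 0, 0, 0.09, 0.4], [0, 0, 0, 0, 0, 0.14, 0.4], [0, 0, 0, 0, 0, 0.17, 0.4], [0, 0, 0, 0, 0, 0.184, 0.4], [0, 0, 0, 0, 0, 0.19, 0.4], [0, 0, 0, 0, 0, 0.193, 0.4], [0, 0, 0, 0, 0, 0.193, 0.4]]
  ]
}}

```text
t: 13.82
tcp_pos: [638.3, 164.9, 218.7]
orientation: [[-1.0, -0.0, 0.001], [-0.0, 1.0, 0.0], [-0.001, 0.0, -1.0]]
ft_force: [-0.0, -0.0, -1.7]
width: 46.4
grasp_force: 63.9
```

Not down yet; 1–2 mm more, then I'll open it to about 62 mm and go up.

Call:
{"name": "arm_command", "arguments": {
  "motion": [
    [[0, 0, 0, 0, 0, 0.002, 0.4], [0, 0, 0, 0, 0, 0.003, 0.4], [0, 0, 0, 0, 0, 0.003, 0.73], [0, 0, 0, 0, 0, 0.003, 0.73], [0, 0, 0, 0, 0, 0.003, 0.73], [0, 0, 0, 0, 0, -0.03, 0.73], [0, 0, 0, 0, 0, -0.1, 0.73], [0, 0, 0, 0, 0, -0.167, 1], [0, 0, 0, 0, 0, -0.167, 1], [0, 0, 0, 0, 0, -0.167, 1]]
  ]
}}

```text
t: 15.08
tcp_pos: [637.8, 164.8, 302.0]
orientation: [[-1.0, 0.0, 0.0], [0.0, 1.0, -0.0], [-0.0, -0.0, -1.0]]
ft_force: [-0.3, -0.0, -1.1]
width: 85.5
grasp_force: 0.0
```

```bash
python3 - <<'E'
from h import *
im=snap('top','t6.png'); jars(im); im=snap('scene','s6.png'); jars(im,'scene',55)
for b in blobs(im,*BLUE): print(px2w('scene',b[0],67))
cv2.imwrite('pics/s6c.png',cv2.resize(im[150:410,190:530,::-1],None,fx=2.3,fy=2.3))
E
```

```text
blue ([399.1, 245.8], 196, [392, 238, 15, 16]) [ 542.1 -246.5   60. ]
blue ([432.7, 275.9], 193, [425, 269, 16, 15]) [ 462.5 -336.5   60. ]
blue ([295.7, 201.8], 206, [287, 195, 18, 15]) [649.7 176.   55. ]
blue ([415.5, 318.2], 349, [405, 309, 22, 19]) [ 544.1 -247.3   55. ]
blue ([431.2, 369.5], 437, [419, 359, 25, 22]) [ 463.9 -338.2   55. ]
[638.9868153  165.41033813  67.        ]
[ 534.7396566  -252.22248983   67.        ]
[ 455.6186677  -341.97915745   67.        ]
```

View pics/s6c.png

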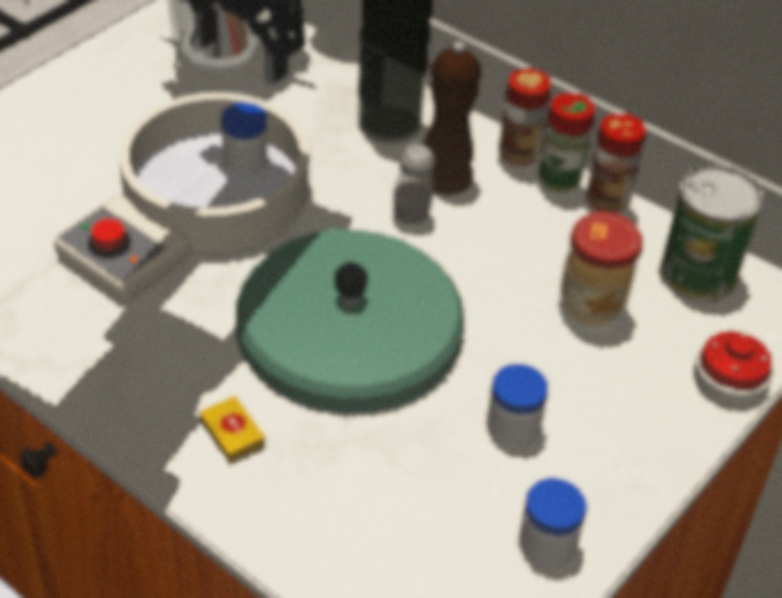

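Jar 1 stands in the well at crop (243,130). The lid is flat on the worktop, and the two remaining jars are upright. Next is the jar at (543.5,-247).

Call:
{"name": "arm_command", "arguments": {
  "motion": [
    [[0, 0, 0, 0.02, -0.11, 0, 1], [0, 0, 0, 0.05, -0.22, 0, 1], [0, 0, 0, 0.08, -0.33, 0, 1], [0, 0, 0, 0.1, -0.44, 0, 1], [0, 0, 0, 0.13, -0.55, 0, 1], [0, 0, 0, 0.15, -0.66, 0, 1], [0, 0, 0, 0.17, -0.75, 0, 1], [0, 0, 0, 0.189, -0.824, 0, 1], [0, 0, 0, 0.189, -0.824, 0, 1], [0, 0, 0, 0.189, -0.824, 0, 1]]
  ]
}}

```text
t: 16.42
tcp_pos: [543.1, -246.7, 300.8]
orientation: [[-1.0, 0.001, -0.002], [0.001, 1.0, 0.001], [0.002, 0.001, -1.0]]
ft_force: [0.0, -0.2, 0.2]
width: 85.7
grasp_force: 0.0
```

Call:
{"name": "arm_command", "arguments": {
  "motion": [
    [[0, 0, 0, 0, 0, 0.08, 1], [0, 0, 0, 0, 0, 0.15, 1], [0, 0, 0, 0, 0, 0.194, 1], [0, 0, 0, 0, 0, 0.194, 1], [0, 0, 0, 0, 0, 0.194, 0.5], [0, 0, 0, 0, 0, 0.194, 0.4], [0, 0, 0, 0, 0, 0.194, 0.4], [0, 0, 0, 0, 0, 0.194, 0.4], [0, 0, 0, 0, 0, 0.194, 0.4], [0, 0, 0, 0, 0, 0.194, 0.4]]
  ]
}}

```text
t: 17.68
tcp_pos: [544.1, -247.3, 206.3]
orientation: [[-1.0, 0.0, 0.002], [0.0, 1.0, -0.001], [-0.002, -0.001, -1.0]]
ft_force: [-0.2, 1.9, 6.6]
width: 46.7
grasp_force: 61.1
```

Call:
{"name": "arm_command", "arguments": {
  "motion": [
    [[0, 0, 0, 0, 0, -0.03, 0.4], [0, 0, 0, 0, 0, -0.09, 0.4], [0, 0, 0, 0, 0, -0.15, 0.4], [0, 0, 0, 0, 0, -0.2, 0.4], [0, 0, 0, 0, 0, -0.22, 0.4], [0, 0, 0, 0, 0, -0.22, 0.4], [0, 0, 0, 0, 0.04, -0.22, 0.4], [0, 0, 0, -0.01, 0.12, -0.22, 0.4], [0, 0, 0, -0.02, 0.2, -0.22, 0.4], [0, 0, 0, -0.03, 0.28, -0.22, 0.4]]
  ]
}}

```text
t: 18.92
tcp_pos: [557.7, -104.7, 313.3]
orientation: [[-1.0, 0.0, -0.003], [0.0, 1.0, 0.001], [0.003, 0.001, -1.0]]
ft_force: [0.1, -0.4, -1.8]
width: 46.5
grasp_force: 61.9
```

Call:
{"name": "arm_command", "arguments": {
  "motion": [
    [[0, 0, 0, -0.01, 0.08, 0, 0.4], [0, 0, 0, -0.02, 0.16, 0, 0.4], [0, 0, 0, -0.03, 0.24, 0, 0.4], [0, 0, 0, -0.04, 0.32, 0, 0.4], [0, 0, 0, -0.05, 0.4, 0, 0.4], [0, 0, 0, -0.06, 0.46, 0, 0.4], [0, 0, 0, -0.063, 0.485, 0, 0.4], [0, 0, 0, -0.063, 0.49, 0, 0.4], [0, 0, 0, -0.063, 0.49, 0, 0.4], [0, 0, 0, -0.063, 0.49, 0, 0.4]]
  ]
}}

```text
t: 20.18
tcp_pos: [589.9, 136.9, 314.6]
orientation: [[-1.0, 0.001, -0.0], [0.001, 1.0, -0.0], [0.0, -0.0, -1.0]]
ft_force: [0.8, 0.7, -1.6]
width: 46.5
grasp_force: 62.0
```

```bash
python3 - <<'E'
from h import *
im=snap('scene','s7.png'); jars(im,'scene',67)
cv2.imwrite('pics/s7c.png',cv2.resize(im[120:290,190:400,::-1],None,fx=3,fy=3))
E
```

```text
blue ([285.8, 183.3], 177, [279, 176, 14, 16]) [674.9 232.9  67. ]
blue ([301.6, 202.2], 65, [298, 196, 8, 13]) [647.3 154.1  67. ]
blue ([431.2, 369.4], 433, [419, 359, 25, 22]) [ 455.8 -341.9   67. ]
```

View pics/s7c.png

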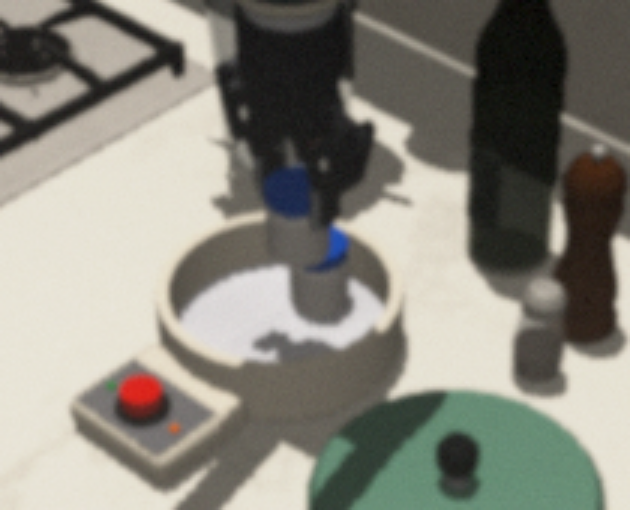

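The second jar is held straight over its spot, and the first jar is still standing in the well. Lowering and releasing.

Call:
{"name": "arm_command", "arguments": {
  "motion": [
    [[0, 0, 0, 0, 0, 0.04, 0.4], [0, 0, 0, 0, 0, 0.09, 0.4], [0, 0, 0, 0, 0, 0.14, 0.4], [0, 0, 0, 0, 0, 0.17, 0.4], [0, 0, 0, 0, 0, 0.184, 0.4], [0, 0, 0, 0, 0, 0.19, 0.4], [0, 0, 0, 0, 0, 0.194, 0.4], [0, 0, 0, 0, 0, 0.196, 0.4], [0, 0, 0, 0, 0, 0.196, 0.4]]
  ]
}}

```text
t: 21.35
tcp_pos: [590.5, 137.8, 218.3]
orientation: [[-1.0, -0.0, 0.002], [-0.0, 1.0, -0.0], [-0.002, -0.0, -1.0]]
ft_force: [-1.9, -1.4, 5.9]
width: 46.2
grasp_force: 63.0
```

Call:
{"name": "arm_command", "arguments": {
  "motion": [
    [[0, 0, 0, 0, 0, 0, 0.73], [0, 0, 0, 0, 0, 0, 0.73], [0, 0, 0, 0, 0, 0, 0.73], [0, 0, 0, 0, 0, -0.03, 0.73], [0, 0, 0, 0, 0, -0.1, 0.73], [0, 0, 0, 0, 0, -0.17, 1], [0, 0, 0, 0, 0, -0.17, 1], [0, 0, 0, 0, 0, -0.17, 1]]
  ]
}}

```text
t: 22.35
tcp_pos: [589.8, 137.8, 301.9]
orientation: [[-1.0, 0.0, 0.0], [0.0, 1.0, -0.0], [-0.0, -0.0, -1.0]]
ft_force: [0.1, -0.5, 0.1]
width: 85.2
grasp_force: 0.0
```

```bash
python3 - <<'E'
from h import *
im=snap('top','t8.png'); jars(im); im=snap('scene','s8.png'); jars(im,'scene',67);jars(im,'scene',55)
E
```

```text
blue ([432.7, 275.9], 192, [425, 269, 16, 15]) [ 462.5 -336.5   60. ]
blue ([292.3, 209.6], 437, [281, 195, 25, 30]) [612.7 151.3  67. ]
blue ([431.2, 369.4], 434, [419, 359, 25, 22]) [ 455.8 -341.9   67. ]
blue ([292.3, 209.6], 437, [281, 195, 25, 30]) [623.1 161.7  55. ]
blue ([431.2, 369.4], 434, [419, 359, 25, 22]) [ 464.1 -338.1   55. ]
```

Call:
{"name": "arm_command", "arguments": {
  "motion": [
    [[0, 0, 0, 0.03, -0.11, 0, 1], [0, 0, 0, 0.06, -0.22, 0, 1], [0, 0, 0, 0.09, -0.33, 0, 1], [0, 0, 0, 0.12, -0.44, 0, 1], [0, 0, 0, 0.15, -0.55, 0, 1], [0, 0, 0, 0.18, -0.66, 0, 1], [0, 0, 0, 0.21, -0.77, 0, 1], [0, 0, 0, 0.24, -0.88, 0, 1], [0, 0, 0, 0.254, -0.951, 0, 1], [0, 0, 0, 0.254, -0.951, 0, 1]]
  ]
}}

```text
t: 23.7
tcp_pos: [462.2, -340.1, 300.7]
orientation: [[-1.0, 0.004, -0.001], [0.004, 1.0, 0.0], [0.001, 0.0, -1.0]]
ft_force: [-0.0, 0.2, 0.4]
width: 85.4
grasp_force: 0.0
```

Call:
{"name": "arm_command", "arguments": {
  "motion": [
    [[0, 0, 0, 0, 0, 0, 1], [0, 0, 0, 0, 0, 0.1, 1], [0, 0, 0, 0, 0, 0.194, 1], [0, 0, 0, 0, 0, 0.194, 1], [0, 0, 0, 0, 0, 0.194, 0.5], [0, 0, 0, 0, 0, 0.194, 0.4], [0, 0, 0, 0, 0, 0.194, 0.4], [0, 0, 0, 0, 0, 0.194, 0.4], [0, 0, 0, 0, 0, 0.194, 0.4], [0, 0, 0, 0, 0, 0.194, 0.4]]
  ]
}}

```text
t: 24.95
tcp_pos: [463.9, -338.2, 207.1]
orientation: [[-1.0, 0.0, 0.003], [0.0, 1.0, -0.003], [-0.003, -0.003, -1.0]]
ft_force: [0.7, 0.8, 5.5]
width: 46.1
grasp_force: 60.9
```

Call:
{"name": "arm_command", "arguments": {
  "motion": [
    [[0, 0, 0, 0, 0, -0.03, 0.4], [0, 0, 0, 0, 0, -0.09, 0.4], [0, 0, 0, 0, 0, -0.15, 0.4], [0, 0, 0, 0, 0, -0.2, 0.4], [0, 0, 0, 0, 0, -0.22, 0.4], [0, 0, 0, 0, 0.02, -0.22, 0.4], [0, 0, 0, -0.01, 0.08, -0.22, 0.4], [0, 0, 0, -0.02, 0.16, -0.22, 0.4], [0, 0, 0, -0.04, 0.25, -0.22, 0.4], [0, 0, 0, -0.05, 0.34, -0.22, 0.4]]
  ]
}}

```text
t: 26.2
tcp_pos: [487.6, -165.6, 313.6]
orientation: [[-1.0, 0.0, -0.002], [0.0, 1.0, 0.001], [0.002, 0.001, -1.0]]
ft_force: [0.9, -0.3, -1.3]
width: 46.2
grasp_force: 61.8
```

Call:
{"name": "arm_command", "arguments": {
  "motion": [
    [[0, 0, 0, -0.01, 0.09, 0, 0.4], [0, 0, 0, -0.02, 0.18, 0, 0.4], [0, 0, 0, -0.04, 0.27, 0, 0.4], [0, 0, 0, -0.06, 0.36, 0, 0.4], [0, 0, 0, -0.07, 0.45, 0, 0.4], [0, 0, 0, -0.09, 0.54, 0, 0.4], [0, 0, 0, -0.1, 0.62, 0, 0.4], [0, 0, 0, -0.108, 0.665, 0, 0.4], [0, 0, 0, -0.108, 0.665, 0, 0.4], [0, 0, 0, -0.108, 0.665, 0, 0.4]]
  ]
}}

```text
t: 27.45
tcp_pos: [541.2, 164.5, 313.8]
orientation: [[-1.0, -0.0, -0.002], [-0.0, 1.0, -0.001], [0.002, -0.001, -1.0]]
ft_force: [-0.9, 0.3, -1.4]
width: 46.5
grasp_force: 61.9
```

```bash
python3 - <<'E'
from h import *
st();im=snap('scene','s9.png'); jars(im,'scene',67)
cv2.imwrite('pics/s9c.png',cv2.resize(im[120:290,190:400,::-1],None,fx=3,fy=3))
E
```

```text
{'t': 27.45, 'joint_positions': [9.92, 23.4, 96.64, -0.03, 60.09, -80.08], 'tcp_pos': [541.18, 164.5, 313.8], 'orientation': [[-1.0, -0.0, -0.0], [-0.0, 1.0, -0.0], [0.0, -0.0, -1.0]], 'ft_force': [-0.88, 0.28, -1.42], 'width': 46.55, 'grasp_force': 61.89}
blue ([260.4, 189.0], 168, [253, 182, 14, 15]) [617.3 262.1  67. ]
blue ([292.6, 209.3], 483, [281, 195, 25, 30]) [614.  151.6  67. ]
```

View pics/s9c.png

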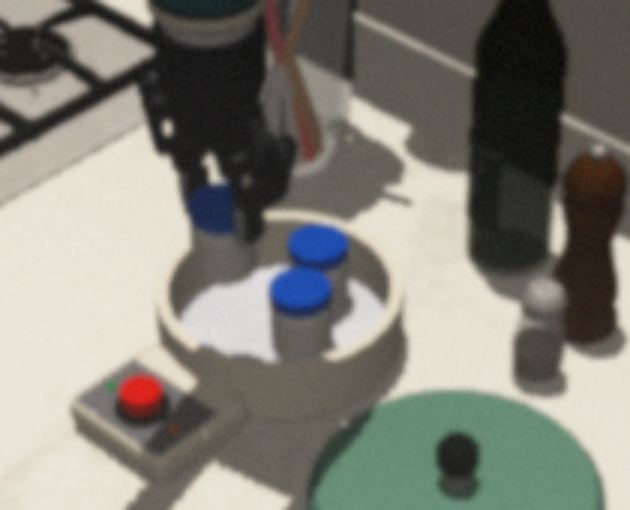

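Two jars stand in the well with caps at crop (318,243) and (301,290). The third is held over its free spot. Lowering it.

Call:
{"name": "arm_command", "arguments": {
  "motion": [
    [[0, 0, 0, 0, 0, 0.04, 0.4], [0, 0, 0, 0, 0, 0.09, 0.4], [0, 0, 0, 0, 0, 0.14, 0.4], [0, 0, 0, 0, 0, 0.17, 0.4], [0, 0, 0, 0, 0, 0.184, 0.4], [0, 0, 0, 0, 0, 0.19, 0.4], [0, 0, 0, 0, 0, 0.194, 0.4], [0, 0, 0, 0, 0, 0.196, 0.4], [0, 0, 0, 0, 0, 0.196, 0.4]]
  ]
}}

```text
t: 28.62
tcp_pos: [542.2, 164.8, 219.1]
orientation: [[-1.0, -0.0, 0.001], [-0.0, 1.0, -0.0], [-0.001, -0.0, -1.0]]
ft_force: [-5.0, -2.1, 15.7]
width: 46.5
grasp_force: 63.9
```

Call:
{"name": "arm_command", "arguments": {
  "motion": [
    [[0, 0, 0, 0, 0, -0.002, 0.73], [0, 0, 0, 0, 0, -0.002, 0.73], [0, 0, 0, 0, 0, -0.002, 0.73], [0, 0, 0, 0, 0, -0.03, 0.73], [0, 0, 0, 0, 0, -0.1, 0.73], [0, 0, 0, 0, 0, -0.17, 1], [0, 0, 0, 0, 0, -0.17, 1], [0, 0, 0, 0, 0, -0.17, 1]]
  ]
}}

```text
t: 29.62
tcp_pos: [541.8, 164.8, 301.8]
orientation: [[-1.0, 0.0, -0.0], [0.0, 1.0, -0.0], [0.0, -0.0, -1.0]]
ft_force: [0.0, -0.5, 0.2]
width: 85.3
grasp_force: 0.0
```

Call:
{"name": "arm_command", "arguments": {
  "motion": [
    [[0, 0, 0, 0, -0.11, 0, 1], [0, 0, 0, 0, -0.22, 0, 1], [0, 0, 0, 0, -0.33, 0, 1], [0, 0, 0, 0.008, -0.41, 0, 1], [0, 0, 0, 0.008, -0.454, 0, 1], [0, 0, 0, 0.008, -0.454, 0, 1], [0, 0, 0, 0.008, -0.454, 0, 1], [0, 0, 0, 0.008, -0.454, 0, 1]]
  ]
}}

```text
t: 30.62
tcp_pos: [537.9, -61.1, 301.3]
orientation: [[-1.0, -0.001, -0.001], [-0.001, 1.0, 0.0], [0.001, 0.0, -1.0]]
ft_force: [0.8, 0.6, 0.7]
width: 85.5
grasp_force: 0.0
```

```bash
python3 - <<'E'
from h import *
st();im=snap('top','t10.png'); jars(im,'top',72)
im2=snap('scene','s10.png')
for z in (72,):
  for p in((638,165),(590,138),(542,165)): print(w2px('scene',(*p,z)),w2px('top',(*p,z)))
a=cv2.resize(im[170:300,190:350,::-1],None,fx=3.1,fy=3.1)
b=cv2.resize(im2[150:350,200:400,::-1],(403,403)); c=np.zeros((403,800,3),np.uint8); 
a=cv2.resize(a,(397,323)); c[:323,:397]=a; c[:,397:]=b; cv2.imwrite('pics/c10.png',c)
E
```

```text
{'t': 30.62, 'joint_positions': [-13.8, 22.56, 100.42, 0.01, 57.07, -103.87], 'tcp_pos': [537.85, -61.14, 301.34], 'orientation': [[-1.0, -0.0, -0.0], [-0.0, 1.0, 0.0], [0.0, 0.0, -1.0]], 'ft_force': [0.82, 0.61, 0.69], 'width': 85.46, 'grasp_force': 0.0}
blue ([246.3, 208.0], 211, [239, 200, 16, 17]) [636.8 164.6  72. ]
blue ([255.8, 226.2], 215, [248, 218, 17, 17]) [588.2 138.3  72. ]
blue ([245.5, 244.2], 206, [238, 237, 16, 16]) [539.6 164.5  72. ]
(np.float64(295.490966166995), np.float64(200.3981820513463)) (np.float64(246.1718053698774), np.float64(207.5424003809989))
(np.float64(289.56863925067245), np.float64(215.07464195899507)) (np.float64(255.91155250061976), np.float64(225.5279821556466))
(np.float64(266.21069113013016), np.float64(219.97425593665452)) (np.float64(245.34611235090864), np.float64(243.31628983395493))
```

View pics/c10.png

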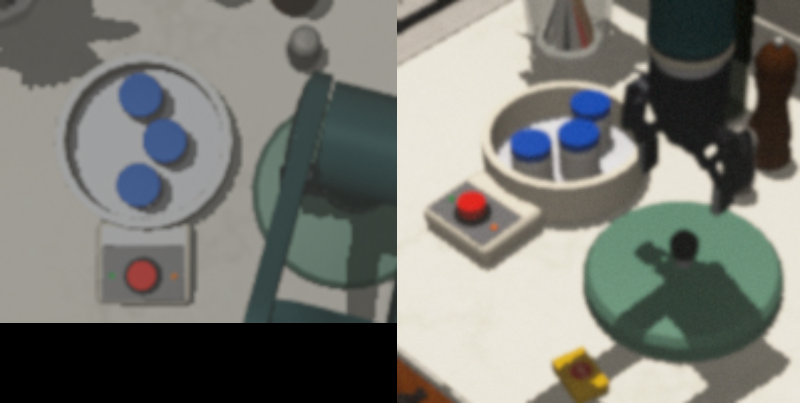

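All three jars stand in the well, and the lid lies flat. I'll check the knob position before gripping.

```bash
python3 - <<'E'
from h import *
im=cv2.imread('pics/s10.png'); x0,y0,x1,y1=328,260,356,285
m=cv2.inRange(im[y0:y1,x0:x1],(0,0,0),(45,45,45)); n,_,s,c=cv2.connectedComponentsWithStats(m)
for i in range(1,n): print(c[i]+[x0,y0],s[i],px2w('scene',c[i]+[x0,y0],63))
print(w2px('scene',(538,-62,63)))
E
```

```text
[342.03787879 271.81060606] [  9   5  12  14 132] [538.52432774 -63.49347373  63.        ]
(np.float64(341.33066952646556), np.float64(271.60113284115886))
```

Call:
{"name": "arm_command", "arguments": {
  "motion": [
    [[0, 0, 0, 0, 0, 0.06, 1], [0, 0, 0, 0, 0, 0.12, 1], [0, 0, 0, 0, 0, 0.15, 1], [0, 0, 0, 0, 0, 0.168, 1], [0, 0, 0, 0, 0, 0.168, 0.5], [0, 0, 0, 0, 0, 0.168, 0], [0, 0, 0, 0, 0, 0.168, 0], [0, 0, 0, 0, 0, 0.168, 0], [0, 0, 0, 0, 0, 0.168, 0], [0, 0, 0, 0, 0, 0.168, 0]]
  ]
}}

```text
t: 31.98
tcp_pos: [538.4, -62.3, 218.7]
orientation: [[-1.0, 0.0, 0.002], [0.0, 1.0, -0.001], [-0.002, -0.001, -1.0]]
ft_force: [-0.2, -0.0, 7.0]
width: 28.3
grasp_force: 58.8
```

Call:
{"name": "arm_command", "arguments": {
  "motion": [
    [[0, 0, 0, 0, 0, -0.02, 0], [0, 0, 0, 0, 0, -0.05, 0], [0, 0, 0, 0, 0, -0.09, 0], [0, 0, 0, 0, 0, -0.13, 0], [0, 0, 0, 0, 0, -0.17, 0], [0, 0, 0, 0, 0, -0.2, 0], [0, 0, 0, 0, 0, -0.216, 0], [0, 0, 0, 0, 0, -0.216, 0]]
  ]
}}

```text
t: 32.98
tcp_pos: [538.1, -62.2, 326.2]
orientation: [[-1.0, 0.0, 0.001], [0.0, 1.0, -0.0], [-0.001, -0.0, -1.0]]
ft_force: [-0.0, -0.7, -2.8]
width: 28.2
grasp_force: 59.3
```

Call:
{"name": "arm_command", "arguments": {
  "motion": [
    [[0, 0, 0, -0.01, 0.03, 0, 0], [0, 0, 0, -0.02, 0.09, 0, 0], [0, 0, 0, -0.035, 0.15, 0, 0], [0, 0, 0, -0.05, 0.22, 0, 0], [0, 0, 0, -0.065, 0.29, 0, 0], [0, 0, 0, -0.08, 0.36, 0, 0], [0, 0, 0, -0.095, 0.41, 0, 0], [0, 0, 0, -0.103, 0.444, 0, 0], [0, 0, 0, -0.103, 0.444, 0, 0], [0, 0, 0, -0.103, 0.444, 0, 0]]
  ]
}}

```text
t: 34.22
tcp_pos: [589.2, 159.4, 325.3]
orientation: [[-1.0, 0.0, -0.001], [0.0, 1.0, -0.001], [0.001, -0.001, -1.0]]
ft_force: [0.5, -0.4, -3.3]
width: 28.4
grasp_force: 59.5
```

```bash
python3 - <<'E'
from h import *
st();im=snap('scene','s11.png').copy()
for z in(108,):
    for a in np.linspace(0,6.28,80): 
        u,v=w2px('scene',(590+107*np.cos(a),160+107*np.sin(a),z)); im[int(round(v)),int(round(u))]=(255,0,255)
cv2.imwrite('pics/s11c.png',cv2.resize(im[100:290,180:400,::-1],None,fx=3,fy=3))
E
```

```text
{'t': 34.22, 'joint_positions': [8.67, 25.89, 90.24, -0.03, 63.95, -81.31], 'tcp_pos': [589.18, 159.44, 325.28], 'orientation': [[-1.0, 0.0, -0.0], [0.0, 1.0, -0.0], [0.0, -0.0, -1.0]], 'ft_force': [0.48, -0.43, -3.32], 'width': 28.42, 'grasp_force': 59.52}
```

View pics/s11c.png

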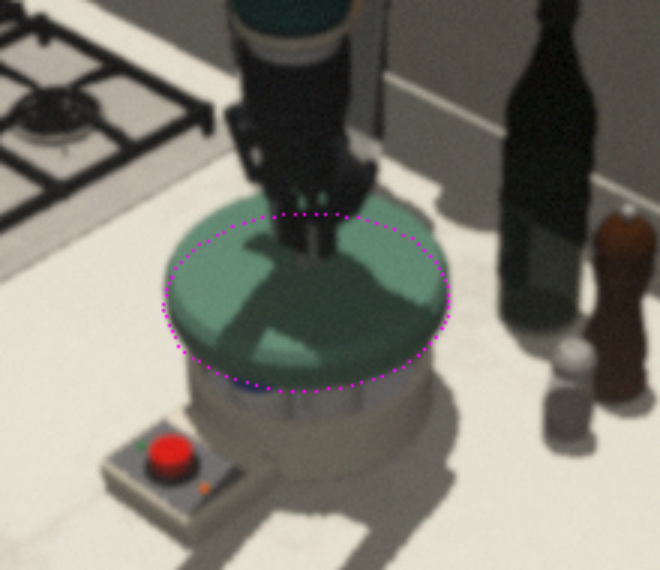

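The lid outline matches the predicted ring over the maker. I'll lower it slowly.

Call:
{"name": "arm_command", "arguments": {
  "motion": [
    [[0, 0, 0, 0, 0, 0.03, 0], [0, 0, 0, 0, 0, 0.06, 0], [0, 0, 0, 0, 0, 0.085, 0], [0, 0, 0, 0, 0, 0.097, 0], [0, 0, 0, 0, 0, 0.105, 0], [0, 0, 0, 0, 0, 0.111, 0], [0, 0, 0, 0, 0, 0.115, 0], [0, 0, 0, 0, 0, 0.115, 0]]
  ]
}}

```text
t: 35.28
tcp_pos: [589.6, 159.9, 268.3]
orientation: [[-1.0, 0.0, 0.0], [0.0, 1.0, -0.0], [-0.0, -0.0, -1.0]]
ft_force: [0.2, 0.1, -2.2]
width: 28.4
grasp_force: 59.5
```

Call:
{"name": "arm_command", "arguments": {
  "motion": [
    [[0, 0, 0, 0, 0, 0.002, 0], [0, 0, 0, 0, 0, 0.003, 0], [0, 0, 0, 0, 0, 0.003, 0]]
  ]
}}

```text
t: 35.65
tcp_pos: [589.6, 159.9, 267.7]
orientation: [[-1.0, -0.0, 0.001], [-0.0, 1.0, 0.0], [-0.001, 0.0, -1.0]]
ft_force: [-2.0, -0.0, 4.5]
width: 27.9
grasp_force: 60.2
```

Call:
{"name": "arm_command", "arguments": {
  "motion": [
    [[0, 0, 0, 0, 0, 0, 0.5], [0, 0, 0, 0, 0, 0, 1], [0, 0, 0, 0, 0, 0, 1], [0, 0, 0, 0, 0, 0, 1], [0, 0, 0, 0, 0, -0.03, 1], [0, 0, 0, 0, 0, -0.1, 1], [0, 0, 0, 0, 0, -0.12, 1], [0, 0, 0, 0, 0, -0.12, 1]]
  ]
}}

```text
t: 36.65
tcp_pos: [589.9, 159.9, 327.9]
orientation: [[-1.0, 0.0, 0.002], [0.0, 1.0, 0.0], [-0.002, 0.0, -1.0]]
ft_force: [-0.4, 0.0, -0.1]
width: 85.1
grasp_force: 0.0
```

Call:
{"name": "arm_command", "arguments": {
  "motion": [
    [[0, 0, 0, 0.1, 0, 0, 0.5], [0, 0, 0, 0.2, 0, 0, 0], [0, 0, 0, 0.29, 0, 0, 0], [0, 0, 0, 0.29, 0, 0, 0], [0, 0, 0, 0.29, 0, 0, 0], [0, 0, 0, 0.29, 0, 0, 0], [0, 0, 0, 0.29, 0, 0, 0], [0, 0, 0, 0.29, 0, 0, 0]]
  ]
}}

```text
t: 37.65
tcp_pos: [445.1, 159.8, 326.6]
orientation: [[-1.0, 0.0, -0.0], [0.0, 1.0, -0.0], [0.0, -0.0, -1.0]]
ft_force: [0.3, 0.7, 0.9]
width: -0.4
grasp_force: 0.0
```

```bash
python3 - <<'E'
from h import *
st();im=snap('scene','s12.png').copy(); im2=cv2.imread('pics/s1.png')
t=snap('top','t12.png'); jars(t,'top',60)
m=cv2.absdiff(im,im2[:,:,::-1])
a=cv2.resize(im[140:280,200:370,::-1],(400,330)); b=cv2.resize(im2[140:280,200:370],(400,330)); cv2.imwrite('pics/c12.png',np.hstack([a,b]))
E
```

```text
{'t': 37.65, 'joint_positions': [11.38, 15.59, 107.22, -0.01, 57.19, -78.6], 'tcp_pos': [445.07, 159.84, 326.58], 'orientation': [[-1.0, 0.0, -0.0], [0.0, 1.0, -0.0], [0.0, -0.0, -1.0]], 'ft_force': [0.32, 0.66, 0.9], 'width': -0.36, 'grasp_force': 0.0}
```

View pics/c12.png

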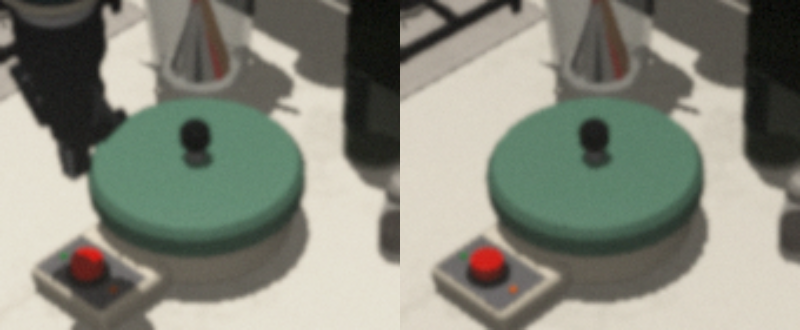

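The lid sits as it did at the start, level, and nothing else has moved. Now the button: first to just above it with closed fingers.

Call:
{"name": "arm_command", "arguments": {
  "motion": [
    [[0, 0, 0, 0, 0, 0.07, 0], [0, 0, 0, 0, 0, 0.14, 0], [0, 0, 0, 0, 0, 0.19, 0], [0, 0, 0, 0, 0, 0.2, 0], [0, 0, 0, 0, 0, 0.2, 0], [0, 0, 0, 0, 0, 0.2, 0]]
  ]
}}

```text
t: 38.5
tcp_pos: [445.1, 160.0, 227.6]
orientation: [[-1.0, 0.0, 0.002], [0.0, 1.0, 0.0], [-0.002, 0.0, -1.0]]
ft_force: [-0.3, 0.5, 0.1]
width: 0.3
grasp_force: 0.0
```

Call:
{"name": "arm_command", "arguments": {
  "motion": [
    [[0, 0, 0, 0, 0, 0.004, 0], [0, 0, 0, 0, 0, 0.008, 0], [0, 0, 0, 0, 0, 0.008, 0]]
  ]
}}

```text
t: 38.88
tcp_pos: [444.7, 159.9, 222.8]
orientation: [[-1.0, 0.0, 0.001], [0.0, 1.0, 0.0], [-0.001, 0.0, -1.0]]
ft_force: [0.6, 1.2, 0.6]
width: 0.1
grasp_force: 0.3
```

Call:
{"name": "arm_command", "arguments": {
  "motion": [
    [[0, 0, 0, 0, 0, 0.005, 0], [0, 0, 0, 0, 0, 0.01, 0], [0, 0, 0, 0, 0, 0.012, 0], [0, 0, 0, 0, 0, 0.012, 0]]
  ]
}}

```text
t: 39.38
tcp_pos: [444.8, 159.9, 216.9]
orientation: [[-1.0, 0.0, 0.0], [0.0, 1.0, 0.0], [-0.0, 0.0, -1.0]]
ft_force: [-0.3, 0.4, 5.4]
width: 0.0
grasp_force: 2.9
```

Call:
{"name": "arm_command", "arguments": {
  "motion": [
    [[0, 0, 0, 0, 0, -0.0005, 0], [0, 0, 0, 0, 0, -0.0005, 0], [0, 0, 0, 0, 0, -0.0005, 0], [0, 0, 0, 0, 0, -0.0005, 0]]
  ]
}}

```text
t: 39.88
tcp_pos: [444.8, 159.9, 217.2]
orientation: [[-1.0, 0.0, 0.001], [0.0, 1.0, 0.0], [-0.001, 0.0, -1.0]]
ft_force: [0.2, 0.4, 6.8]
width: -0.1
grasp_force: 2.8
```

Call:
{"name": "arm_command", "arguments": {
  "motion": [
    [[0, 0, 0, 0, 0, -0.0005, 0], [0, 0, 0, 0, 0, -0.0005, 0], [0, 0, 0, 0, 0, -0.0005, 0]]
  ]
}}

```text
t: 40.25
tcp_pos: [444.8, 159.9, 217.4]
orientation: [[-1.0, 0.0, 0.001], [0.0, 1.0, 0.0], [-0.001, 0.0, -1.0]]
ft_force: [0.4, -0.1, 5.2]
width: -0.2
grasp_force: 2.7
```

Call:
{"name": "arm_command", "arguments": {
  "motion": [
    [[0, 0, 0, 0, 0, 0, 0], [0, 0, 0, 0, 0, 0.008, 0], [0, 0, 0, 0, 0, 0.014, 0], [0, 0, 0, 0, 0, 0.016, 0], [0, 0, 0, 0, 0, 0.016, 0], [0, 0, 0, 0, 0, 0.016, 0]]
  ]
}}

```text
t: 41.0
tcp_pos: [444.8, 159.9, 210.7]
orientation: [[-1.0, -0.0, 0.001], [-0.0, 1.0, 0.0], [-0.001, 0.0, -1.0]]
ft_force: [-4.0, -1.2, 24.8]
width: 0.1
grasp_force: 12.6
```

It's fully down on the hard stop (25 N, 12 mm of travel). Letting go and backing away upward.

Call:
{"name": "arm_command", "arguments": {
  "motion": [
    [[0, 0, 0, 0, 0, -0.02, 0], [0, 0, 0, 0, 0, -0.08, 0], [0, 0, 0, 0, 0, -0.18, 0], [0, 0, 0, 0, 0, -0.28, 0], [0, 0, 0, 0, 0, -0.28, 0], [0, 0, 0, 0.1, 0, -0.28, 0], [0, 0, 0, 0.1, 0, -0.28, 0], [0, 0, 0, 0.1, 0, -0.28, 0]]
  ]
}}

```text
t: 42.0
tcp_pos: [394.2, 159.8, 348.4]
orientation: [[-1.0, -0.0, -0.001], [-0.0, 1.0, -0.0], [0.001, -0.0, -1.0]]
ft_force: [1.1, -0.7, -0.4]
width: -0.3
grasp_force: 0.0
```

```bash
python3 - <<'E'
from h import *
st();im=snap('scene','s13.png'); t=snap('top','t13.png'); jars(t,'top',60); jars(im,'scene')
cv2.imwrite('pics/s13c.png',im[:,:,::-1])
E
```

```text
{'t': 42.0, 'joint_positions': [12.75, 10.1, 111.08, -0.01, 58.9, -77.25], 'tcp_pos': [394.21, 159.82, 348.37], 'orientation': [[-1.0, -0.0, -0.0], [-0.0, 1.0, -0.0], [0.0, -0.0, -1.0]], 'ft_force': [1.12, -0.74, -0.41], 'width': -0.29, 'grasp_force': 0.0}
```

View pics/s13c.png

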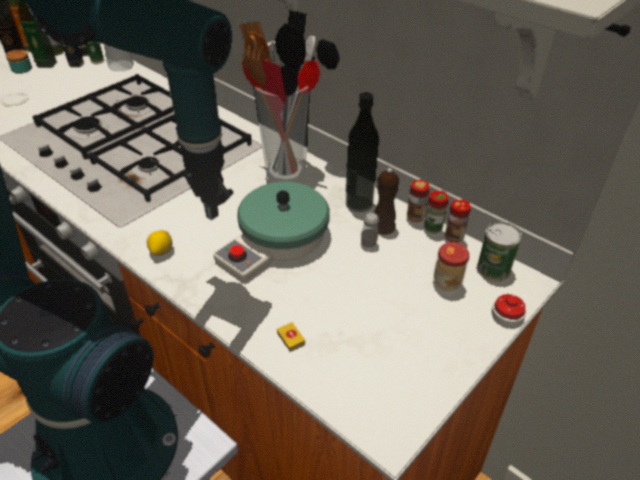

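The lid is level on the maker at (283,215), the button is back up at (237,252), and the shaker, lemon and matchbox are where they were. No jars are left outside.

```bash
python3 -c "
from bench import arm; print(arm.hand_in())"
```

```text
the job is handed in; nothing more can be done
None
```

Job handed in at about 42 s of the 200 s allowed: all three jars present are upright in the well, the lid is back level on the rim, and the start button was held at its halfway stop for about a second, pressed fully down and released; the shaker, lemon and matchbox were not touched.

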